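Close the wax injector with its bayonet lid

ROBOT

A 6-joint arm with a two-finger parallel gripper is mounted at the origin on the work surface. World frame = base frame: x ahead of the robot, y to its left, z up, the work surface at z = 0. Lengths are in m, angles in degrees, forces in N, time in s.
With the tool pointing down it reaches from about 0.4 to 0.825 m from the base axis. Payload 7 kg.
Tool frame: the origin (TCP) lies between the finger pads; the fingertips stand 19 mm ahead of it and the grasp point (between the pads) is the TCP (r.finger_overhang is the distance from the TCP to the fingertips, in m); z points along the fingers, y is the direction in which the jaws open and shut (so a half turn about z gives the same grasp; the last joint's range is limited). The gripper opens to 88 mm and grips with 3 to 60 N. Pads are 19 mm wide; open, the fingers measure 130 mm over their backs; the gripper's body (78 mm by 193 mm) begins 47 mm behind the grasp point.
Start: joints at [-52.706, 20.546, 0.682, 0, -70.136, -16.507], TCP at [0.24, -0.631, 0.246] pointing down, gripper open.
Joint ranges: [-176.03, 176.03], [-82.01, 121.73], [-58.28, 71.71], [-173.87, 95.51], [-174.79, -0.11], [-173.66, 173.66]. Speed limits (degrees/s): [136.94, 136.94, 172.46, 180, 180, 180].

INTERFACE

Orientations are given as [roll, pitch, yaw] about the fixed x, y, z axes, in that order (R = Rz(yaw) Ry(pitch) Rx(roll)).
In Python, from plant import r, optics gives the robot as it stands. The module is installed in compiled form; this text tells all that it offers.
- The arm moves only by the tool step_arm, never from a script. Its argument "increments" is a list of rows, each an object of numbers: "tx", "ty", "tz": the shift along the world's x, y, z in mm; "ax", "ay", "az": the turn, a rotation vector about the world's x, y, z in degrees; "claw": the gripper command: -1 is shut, 1 is fully open, values between are in proportion. In form: [{"tx": .., "ty": .., "tz": .., "ax": .., "ay": .., "az": .., "claw": ..}, ...]. A call has 1 to 12 rows; each row shifts and turns the commanded pose from where the row before left it; what a row does not reach is not made up. A row lasts 1/10 s, in which the tool goes at most 50 mm and 8.59 degrees, less where a joint would pass 70% of its speed; a pose out of reach is approached as far as the arm can. A call with a gripper value outside its range is refused whole. The fingers move at their own pace and stop on an object; "newtons" is the grip in N (left out, the last holds). Time passes only in rows, so rows that do not move let the fingers close. It gives the time, the measured TCP pose, the force and the opening at its end, in the units of the state.
- r.get_state(): the state, without advancing time (a new reading comes with each control period).
- optics.capture(name): name is "side" or "top"; returns a dict with "image" (480x640x3 uint8, blue, green, red), "depth" (480x640 float32, m along the optical axis (not along the pixel's ray), 0 where there is no reading), "fx", "fy", "cx", "cy" (pixels), "distortion" ([k1, k2, p1, p2, k3] as OpenCV has them; the pictures are not rectified), "R" (3x3) and "t" (3): a world point X has camera coordinates R X + t. Camera axes: x right, y down, z forward; pixel columns grow to the right and rows downward; lengths in m; the calibration is good to about 2 mm. A picture is of the moment at which its call begins.
- r.close_job(): hands the job in, once; it reports no verdict.
The state is a dict: "time_s": time; "joints": joint angles; "qd": joint speeds; "joint_torque": joint torques, N m; "tcp_pos": TCP position; "eef_rot": TCP orientation; "contact_force": force on the tool from outside, world axes, zero at the start; "moment": the same for the moment, N m; "gripper_width": finger opening in m.
Only numpy, scipy, OpenCV 4.12 (cv2) and the standard library are available. Lean on these libraries where they do the work, as an engineer would, in place of code of your own. Each camera call takes 0.05 s, during which the arm holds its last target. There are 200 camera calls.

TASK

Close the wax injector: pick up its lid from the bench, set it on the pot so that the three lugs drop through the slots of the brass collar, push it down against the sprung seal and turn it clockwise to the stop, then let it spring up into its locked seat and let go. Feel your way without forcing the lid or bumping the injector, and leave the other things on the bench undisturbed.

Things in the scene. Friction and masses are not known exactly. Their poses are not given: they have to be found in the camera images.
- lid: Loose bayonet lid, 0.2 to 0.33 kg, standing on its plug. Origin: centre of underside, z up. Aluminium plug 72 mm across, foot chamfered 4.5 mm; 3 steel lugs at 0, 120 and -120 degrees from its +x, 12 mm wide, reaching out to radius 46 mm, 6 to 11 mm above the origin; cover disc 112 mm across, 20 to 25 mm up; small brass valve on it, 39 mm high, 43 mm off centre.
- handle (a point): Middle of the lid's black bar handle, 48 mm straight above the lid's origin; axes as the lid's. The bar is 72 mm long along the lid's x, 20 mm wide in y, and spans 36 to 60 mm above the lid's underside; a steel post 26 mm across carries it. The lugs rise into their seats only within 3 degrees of the stop; anticlockwise turning from the slots is blocked.
- injector: Wax injector, fixed: blue housing 190 x 190 mm, 108 mm high, white panel and nozzle on its -x side; on it an aluminium pot, 125 mm across, open at the top. In the pot's mouth a fixed brass bayonet collar with 3 slots, seen from above: the first at its +x, up to 18 degrees either way (differs per machine; not shown by this pose), the others 120 degrees round. Origin: underside centre.
- mouth (a point): Centre of the collar's top face, 150 mm above the bench; axes as the housing's, not the collar's. Hole 76 mm across, slots 16 mm wide out to 97 mm. Collar 6 mm thick: lugs pass under it when the lid's origin is 17 mm or more below this point (the disc bottoms at 20), turn 45 degrees clockwise from above to a stop, and there rise 3 mm into seats: locked, lid origin 14 mm below.
- seal (a point): Centre of the top of the red sprung seal ring in the throat, 68 mm across, 10 mm below the collar's top at rest. It meets the lid's underside and pushes up with 2 N at first, 12 N when the lugs clear the collar, 17 N where the lid bottoms. An unlocked lid springs back to about 11 mm below the collar's top. More than 60 N between lid and injector counts as forcing.
- mould: Bystander: clamped wax mould, orange block between aluminium plates, 85 x 60 x 38 mm. Origin: underside centre.
- brick: Bystander: terracotta soldering brick, 110 x 70 x 35 mm. Origin: underside centre.
- bangle: Bystander: brass bangle lying on the brick, 66 mm across, 6 mm high. Origin: underside centre.
- mandrel: Bystander: upright steel ring mandrel on a round dark wooden foot 76 mm across, 133 mm high. Origin: underside centre.
There are look-alikes about, which are no part of the job. Leave any orange look-alike of the lid alone.

How it is judged:
By the outcome, as a careful person would: the job done as asked, in the order asked, and still so for the second after the job is handed in, with the robot touching nothing.
It also fails if it takes over 69 s, if anything falls off the work surface, if the arm or the gripper's body presses on something with over 40 N, if the wrist force passes 120 N, or if a joint passes its speed limit or range.

## Working session

There is one attempt and no reset: what is moved stays moved. The work goes in short steps, Python scripts to look and compute and a tool call to move; the robot and the scene stay as the last step left them, time stands still between calls to the robot, and variables do not carry over. Pictures are saved under pics/ and viewed, about 8 in all and at most 12, crops included, and the job is handed in when it is done.

Besides the shell and the picture viewer there is one more tool, called after "Request:" as name(argument=value, ...) on one line, values as JSON. step_arm: Moves the arm, as the interface text tells. Its arguments: {"type":"object","properties":{"increments":{"type":"array","items":{"type":"object","properties":{"tx":{"type":"number"},"ty":{"type":"number"},"tz":{"type":"number"},"ax":{"type":"number"},"ay":{"type":"number"},"az":{"type":"number"},"claw":{"type":"number"}}}},"newtons":{"type":"number"}},"required":["increments"]}

```bash
mkdir -p pics; cat > h.py <<'E'
import numpy as np, cv2
from plant import r, optics
def cap(n):
    c=optics.capture(n); c['K']=np.array([[c['fx'],0,c['cx']],[0,c['fy'],c['cy']],[0,0,1.]]); c['D']=np.array(c['distortion'],float); c['R']=np.array(c['R']);c['t']=np.array(c['t']); return c
def ray(c,u,v):
    p=cv2.undistortPoints(np.array([[[u,v]]],float),c['K'],c['D'])[0,0]
    return -c['R'].T@c['t'], c['R'].T@np.array([p[0],p[1],1.])
def atz(c,u,v,z):
    o,d=ray(c,u,v); return o+d*(z-o[2])/d[2]
def atd(c,u,v):
    o,d=ray(c,u,v); return o+d*float(c['depth'][int(round(v)),int(round(u))])
def proj(c,P):
    return cv2.projectPoints(np.array(P,float).reshape(-1,3),cv2.Rodrigues(c['R'])[0],c['t'],c['K'],c['D'])[0][:,0]
def crop(c,u0,v0,u1,v1,s,name):
    cv2.imwrite('pics/'+name,cv2.resize(c['image'][v0:v1,u0:u1],None,fx=s,fy=s,interpolation=cv2.INTER_CUBIC))
E
python3 - <<'E'
from h import *
import pickle
for n in('top','side'):
    c=cap(n); cv2.imwrite(f'pics/{n}0.png',c['image']); pickle.dump(c,open(n+'0.pkl','wb')); print(n,-c['R'].T@c['t'],c['R'][2],c['fx'])
print(r.get_state())
E
```

```text
top [ 0.27230228 -0.01389471  1.21023381] [ 0.2192077  -0.00914914 -0.97563532] 440.4851308095383
side [0.30005612 0.71878954 0.75123098] [ 0.19040656 -0.73989722 -0.64521117] 477.12425179925117
{'time_s': 0.1, 'joints': array([-5.27073644e+01,  2.05863121e+01,  6.37789280e-01, -1.66628741e-02,
       -7.01372643e+01, -1.65059452e+01]), 'qd': array([ 0.11205382, -0.04059911,  0.15438969, -0.00745274, -0.0214042 ,
        0.02959146]), 'joint_torque': array([-4.51554341e-03, -5.84161878e+01,  2.93746662e+01,  7.01562256e+00,
        1.00647920e-02, -5.99026475e-05]), 'tcp_pos': array([ 0.23935466, -0.63068071,  0.24472188]), 'eef_rot': array([ 1.79913297e+02, -9.35598291e-03, -1.59218976e+02]), 'contact_force': array([ 0.71931068, -0.44279151,  0.23215658]), 'moment': array([-0.01478183, -0.02914615, -0.02526533]), 'gripper_width': 0.08751405245275506}
```

View pics/top0.png

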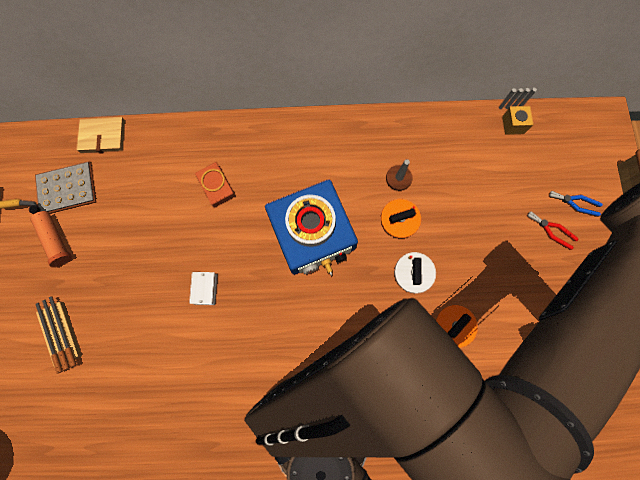

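View pics/side0.png

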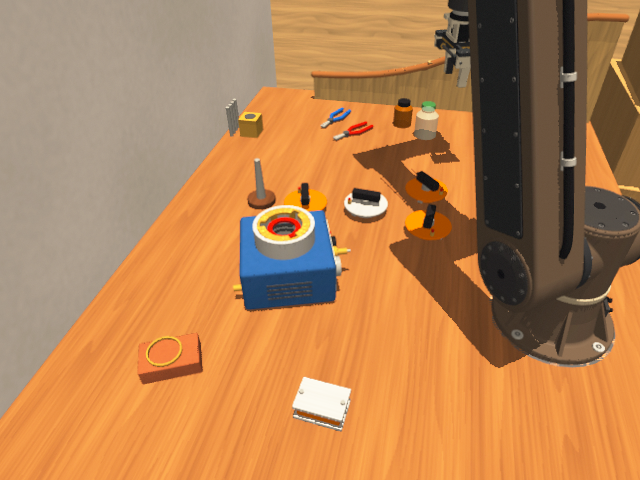

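```bash
python3 - <<'E'
from h import *
import pickle
T=pickle.load(open('top0.pkl','rb'));S=pickle.load(open('side0.pkl','rb'))
def cr(c,u,v,w,h,s): return cv2.resize(c['image'][v:v+h,u:u+w],None,fx=s,fy=s,interpolation=cv2.INTER_CUBIC)
a=np.hstack([cr(T,384,240,66,50,6),cr(T,275,190,66,50,6)])
b=np.hstack([cr(S,333,180,66,50,6),cr(S,246,202,76,50,6)])
b=b[:,:a.shape[1]]
cv2.imwrite('pics/c1.png',np.vstack([a,b]))
print(a.shape)
for p in((416,272),(410,260),(418,271)): print(p,atd(T,*p))
for p in((366,197),(366,206)): print(p,atd(S,*p))
# mouth
print('mouth',atz(T,310,218,.15),atd(T,310,200),atd(T,290,222),atd(T,332,214))
print('housing corners',[atz(T,*p,.108).round(4) for p in((265,209),(331,181),(357,240),(292,272))])
E
```

```text
(300, 792, 3)
(416, 272) [ 0.41899819 -0.27094088  0.06215848]
(410, 260) [ 0.45713791 -0.26551725  0.02658196]
(418, 271) [ 0.42113039 -0.27601275  0.064123  ]
(366, 197) [ 0.42231543 -0.26247506  0.05029078]
(366, 206) [ 0.42055609 -0.25839842  0.02533992]
mouth [5.54877968e-01 2.38990277e-04 1.50000000e-01] [ 0.60159944 -0.00164506  0.1500566 ] [0.54690152 0.05029569 0.14998787] [ 0.56387996 -0.05516063  0.14558371]
housing corners [array([0.5957, 0.1168, 0.108 ]), array([ 0.6645, -0.0586,  0.108 ]), array([ 0.5024, -0.117 ,  0.108 ]), array([0.4277, 0.0518, 0.108 ])]
```

View pics/c1.png

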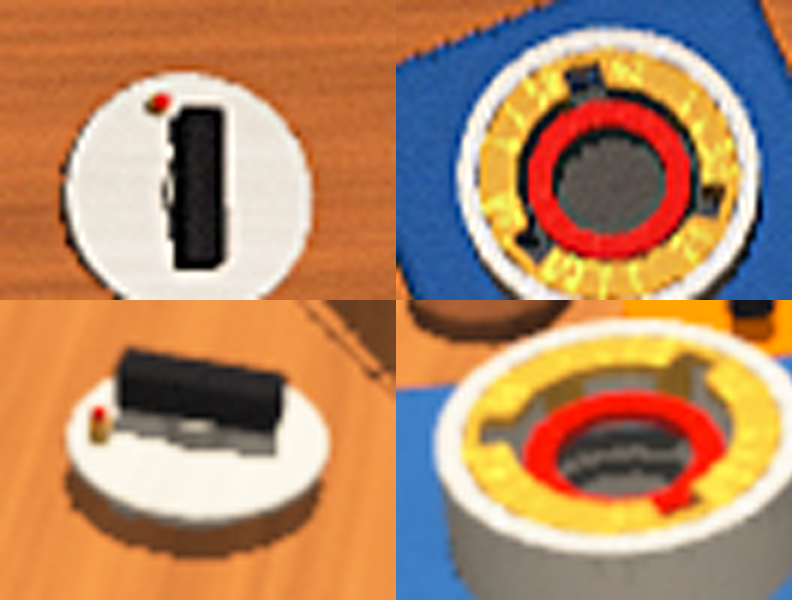

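```bash
cat >> h.py <<'E'
def cloud(c):
    v,u=np.mgrid[:480,:640]; p=cv2.undistortPoints(np.stack([u,v],-1).reshape(-1,1,2).astype(float),c['K'],c['D'])[:,0]
    d=c['depth'].reshape(-1,1); return ((np.hstack([p,np.ones((len(p),1))])*d-c['t'])@c['R']).reshape(480,640,3)
def circ(c,mask,z):
    k=max(cv2.findContours(mask.astype(np.uint8),cv2.RETR_EXTERNAL,cv2.CHAIN_APPROX_NONE)[0],key=cv2.contourArea)[:,0]
    P=np.array([atz(c,*q,z)[:2] for q in k]); ctr,rad=cv2.minEnclosingCircle(cv2.convexHull(P.astype(np.float32)*1000))
    A=np.c_[2*P,np.ones(len(P))]; s=np.linalg.lstsq(A,(P**2).sum(1),rcond=None)[0]
    return s[:2],np.sqrt(s[2]+s[:2]@s[:2]),np.array(ctr)/1000,rad
E
python3 - <<'E'
from h import *
import pickle
for n in('top','side'):
    c=pickle.load(open(n+'0.pkl','rb')); X=cloud(c); I=c['image'].astype(int); hsv=cv2.cvtColor(c['image'],cv2.COLOR_BGR2HSV)
    near=lambda x,y,rr:(np.hypot(X[...,0]-x,X[...,1]-y)<rr)
    m=near(.42,-.265,.08)&(X[...,2]>.012)&(X[...,2]<.1)&~((hsv[...,1]>150)&(hsv[...,2]>90))
    m2=near(.42,-.265,.075)&(X[...,2]>.015)
    print(n,'disc',circ(c,m2,.025))
    h=near(.42,-.265,.06)&(X[...,2]>.053)
    P=X[h][:,:2]; u,s,vt=np.linalg.svd(P-P.mean(0)); q=(P-P.mean(0))@vt.T
    print('handle',P.mean(0),len(P),vt[0],np.degrees(np.arctan2(vt[0][1],vt[0][0])),np.ptp(q,0), (q.max(0)+q.min(0))/2, np.median(X[h][:,2]))
    k=near(.555,0,.08)&(X[...,2]>.135)
    print('pot',circ(c,k,.15), np.median(X[k][:,2]))
    o=circ(c,k,.15)[0]
    # slots: low depth at radius 43-47mm
    a=np.arctan2(X[...,1]-o[1],X[...,0]-o[0])
T=pickle.load(open('top0.pkl','rb')); o=np.array([.5545,0])
for p in((306.5,203.8),(327.5,223.3),(297.3,229.7)):
    d=atz(T,*p,.147)[:2]-o; print('slot',np.hypot(*d),np.degrees(np.arctan2(d[1],d[0])))
print('valve',atz(T,410.4,256.6,.039+.0))
E
```

```text
top disc (array([ 0.42444916, -0.27699932]), np.float64(0.05490759860071528), array([ 0.4244097 , -0.27701834]), 56.139163970947266)
handle [ 0.42463005 -0.27612476] 209 [-0.99646816  0.0839715 ] 175.18311503436416 [0.06990166 0.01961247] [-8.45176617e-05  1.23097036e-04] 0.05991408034269614
pot (array([5.53524047e-01, 3.48236892e-04]), np.float64(0.06224176499062242), array([0.55342474, 0.00100951]), 64.09762573242188) 0.14923933776224477
side disc (array([ 0.42601902, -0.27503525]), np.float64(0.05566413501387858), array([ 0.43002811, -0.27792679]), 63.591880798339844)
handle [ 0.42262709 -0.26952849] 157 [-0.99208686  0.12555343] 172.7872833243616 [0.06776307 0.02575985] [-0.0011362 -0.0014941] 0.058499847116754815
pot (array([0.55109869, 0.00862577]), np.float64(0.06753345457803808), array([0.55222192, 0.00940764]), 71.92024993896484) 0.1502626760364545
slot 0.039223878186212945 11.150310566118252
slot 0.045062459859883636 -108.70317524707396
slot 0.04284867643873749 129.69232091976207
valve [ 0.46441677 -0.26478988  0.039     ]
```

The aluminium disc with the brass valve at top (416,272) is the lid. The lids at (402,218) and (456,326) are orange look-alikes, so I'll leave them alone. First I'll move above the lid.

Request:
step_arm(increments=[{"tx": 18.5,"ty": 35.5,"az": -2.6,"claw": 1},{"tx": 18.5,"ty": 35.5,"az": -2.6,"claw": 1},{"tx": 18.5,"ty": 35.5,"az": -2.6,"claw": 1},{"tx": 18.5,"ty": 35.5,"az": -2.6,"claw": 1},{"tx": 18.5,"ty": 35.5,"az": -2.6,"claw": 1},{"tx": 18.5,"ty": 35.5,"az": -2.6,"claw": 1},{"tx": 18.5,"ty": 35.5,"az": -2.6,"claw": 1},{"tx": 18.5,"ty": 35.5,"az": -2.6,"claw": 1},{"tx": 18.5,"ty": 35.5,"az": -2.6,"claw": 1},{"tx": 18.5,"ty": 35,"tz": -30,"az": -2.3,"claw": 1},{"tz": -35,"claw": 1},{"claw": 1}], newtons=40)

```text
$.increments[0]: bad value
```

Request:
step_arm(increments=[{"tx": 18,"ty": 35,"tz": 0,"ax": 0,"ay": 0,"az": -2.5,"claw": 1}], newtons=40)

```text
time_s: 0.2
tcp_pos: [0.2562, -0.5977, 0.2439]
eef_rot: [179.9, -0.1, -161.9]
contact_force: [1.5, 0.5, -0.2]
gripper_width: 0.0876
```

All keys are needed in every row.

Request:
step_arm(increments=[{"tx": 19,"ty": 36,"tz": 0,"ax": 0,"ay": 0,"az": -2.6,"claw": 1},{"tx": 19,"ty": 36,"tz": 0,"ax": 0,"ay": 0,"az": -2.6,"claw": 1},{"tx": 19,"ty": 36,"tz": 0,"ax": 0,"ay": 0,"az": -2.6,"claw": 1},{"tx": 19,"ty": 36,"tz": 0,"ax": 0,"ay": 0,"az": -2.6,"claw": 1},{"tx": 19,"ty": 36,"tz": 0,"ax": 0,"ay": 0,"az": -2.6,"claw": 1},{"tx": 19,"ty": 36,"tz": 0,"ax": 0,"ay": 0,"az": -2.6,"claw": 1},{"tx": 19,"ty": 36,"tz": 0,"ax": 0,"ay": 0,"az": -2.6,"claw": 1},{"tx": 19,"ty": 36,"tz": 0,"ax": 0,"ay": 0,"az": -2.6,"claw": 1},{"tx": 15,"ty": 31,"tz": -30,"ax": 0,"ay": 0,"az": -2.3,"claw": 1},{"tx": 0,"ty": 0,"tz": -35,"ax": 0,"ay": 0,"az": 0,"claw": 1},{"tx": 0,"ty": 0,"tz": -30,"ax": 0,"ay": 0,"az": 0,"claw": 1},{"tx": 0,"ty": 0,"tz": 0,"ax": 0,"ay": 0,"az": 0,"claw": 1}], newtons=40)

```text
time_s: 1.4
tcp_pos: [0.4219, -0.2758, 0.1469]
eef_rot: [179.9, -0.4, 175.2]
contact_force: [0.2, -0.6, 0.1]
gripper_width: 0.0877
```

Request:
step_arm(increments=[{"tx": 2.5,"ty": -0.7,"tz": -30,"ax": 0,"ay": 0,"az": 0,"claw": 1},{"tx": 0,"ty": 0,"tz": -30,"ax": 0,"ay": 0,"az": 0,"claw": 1},{"tx": 0,"ty": 0,"tz": -20,"ax": 0,"ay": 0,"az": 0,"claw": 1},{"tx": 0,"ty": 0,"tz": -10,"ax": 0,"ay": 0,"az": 0,"claw": 1},{"tx": 0,"ty": 0,"tz": -6,"ax": 0,"ay": 0,"az": 0,"claw": 1},{"tx": 0,"ty": 0,"tz": 0,"ax": 0,"ay": 0,"az": 0,"claw": 1}], newtons=40)

```text
time_s: 2.0
tcp_pos: [0.4274, -0.278, 0.055]
eef_rot: [-180.0, 0.0, 175.2]
contact_force: [-0.0, 0.1, -0.1]
gripper_width: 0.087
```

Request:
step_arm(increments=[{"tx": 0,"ty": 0,"tz": 0,"ax": 0,"ay": 0,"az": 0,"claw": 0},{"tx": 0,"ty": 0,"tz": 0,"ax": 0,"ay": 0,"az": 0,"claw": -0.3},{"tx": 0,"ty": 0,"tz": 0,"ax": 0,"ay": 0,"az": 0,"claw": -0.5},{"tx": 0,"ty": 0,"tz": 0,"ax": 0,"ay": 0,"az": 0,"claw": -1},{"tx": 0,"ty": 0,"tz": 0,"ax": 0,"ay": 0,"az": 0,"claw": -1},{"tx": 0,"ty": 0,"tz": 0,"ax": 0,"ay": 0,"az": 0,"claw": -1},{"tx": 0,"ty": 0,"tz": 0,"ax": 0,"ay": 0,"az": 0,"claw": -1},{"tx": 0,"ty": 0,"tz": 0,"ax": 0,"ay": 0,"az": 0,"claw": -1}], newtons=40)

```text
time_s: 2.8
tcp_pos: [0.427, -0.2777, 0.0545]
eef_rot: [180.0, -0.0, 175.2]
contact_force: [0.0, 0.7, -0.0]
gripper_width: 0.0295
```

Request:
step_arm(increments=[{"tx": -2,"ty": 0.5,"tz": -3,"ax": 0,"ay": 0,"az": 0,"claw": -1},{"tx": 0,"ty": 0,"tz": 0,"ax": 0,"ay": 0,"az": 0,"claw": -1},{"tx": 0,"ty": 0,"tz": 0,"ax": 0,"ay": 0,"az": 0,"claw": -1},{"tx": 0,"ty": 0,"tz": 0,"ax": 0,"ay": 0,"az": 0,"claw": -1}], newtons=40)

```text
time_s: 3.2
tcp_pos: [0.4268, -0.2776, 0.0535]
eef_rot: [-179.9, 0.2, 175.3]
contact_force: [-1.0, 3.8, 18.4]
gripper_width: 0.0232
```

Request:
step_arm(increments=[{"tx": 0,"ty": 0,"tz": 3,"ax": 0,"ay": 0,"az": 0,"claw": -0.2},{"tx": 0,"ty": 0,"tz": 4,"ax": 0,"ay": 0,"az": 0,"claw": -0.2},{"tx": 0,"ty": 0,"tz": 0,"ax": 0,"ay": 0,"az": 0,"claw": -0.2}], newtons=40)

```text
time_s: 3.5
tcp_pos: [0.4251, -0.2773, 0.0589]
eef_rot: [-180.0, 0.0, 175.2]
contact_force: [0.0, -1.2, 0.3]
gripper_width: 0.0344
```

Request:
step_arm(increments=[{"tx": 0,"ty": 0,"tz": 0,"ax": 0,"ay": 0,"az": 0,"claw": -1},{"tx": 0,"ty": 0,"tz": 0,"ax": 0,"ay": 0,"az": 0,"claw": -1},{"tx": 0,"ty": 0,"tz": 0,"ax": 0,"ay": 0,"az": 0,"claw": -1},{"tx": 0,"ty": 0,"tz": 0,"ax": 0,"ay": 0,"az": 0,"claw": -1},{"tx": 0,"ty": 0,"tz": 0,"ax": 0,"ay": 0,"az": 0,"claw": -1},{"tx": 0,"ty": 0,"tz": 0,"ax": 0,"ay": 0,"az": 0,"claw": -1}], newtons=50)

```text
time_s: 4.1
tcp_pos: [0.4248, -0.2772, 0.0583]
eef_rot: [180.0, -0.0, 175.2]
contact_force: [0.2, 0.4, -2.6]
gripper_width: 0.0199
```

Opening is 19.9 mm, which matches the 20 mm bar. I'll lift it to see where the lugs are.

Request:
step_arm(increments=[{"tx": 0,"ty": 0,"tz": 5,"ax": 0,"ay": 0,"az": 0,"claw": -1},{"tx": 0,"ty": 0,"tz": 15,"ax": 0,"ay": 0,"az": 0,"claw": -1},{"tx": 0,"ty": 0,"tz": 35,"ax": 0,"ay": 0,"az": 0,"claw": -1},{"tx": 0,"ty": 0,"tz": 45,"ax": 0,"ay": 0,"az": 0,"claw": -1},{"tx": 0,"ty": 0,"tz": 45,"ax": 0,"ay": 0,"az": 0,"claw": -1},{"tx": 0,"ty": 0,"tz": 45,"ax": 0,"ay": 0,"az": 0,"claw": -1},{"tx": 0,"ty": 0,"tz": 45,"ax": 0,"ay": 0,"az": 0,"claw": -1},{"tx": 0,"ty": 0,"tz": 45,"ax": 0,"ay": 0,"az": 0,"claw": -1},{"tx": 0,"ty": 0,"tz": 45,"ax": 0,"ay": 0,"az": 0,"claw": -1},{"tx": 0,"ty": 0,"tz": 30,"ax": 0,"ay": 0,"az": 0,"claw": -1},{"tx": 0,"ty": 0,"tz": 15,"ax": 0,"ay": 0,"az": 0,"claw": -1},{"tx": 0,"ty": 0,"tz": 0,"ax": 0,"ay": 0,"az": 0,"claw": -1}])

```text
time_s: 5.3
tcp_pos: [0.4253, -0.2775, 0.4311]
eef_rot: [-179.9, 0.2, 175.2]
contact_force: [0.6, 0.2, -3.0]
gripper_width: 0.0199
```

```bash
python3 - <<'E'
from h import *
s=r.get_state(); p=s['tcp_pos']; print(p,s['contact_force'],s['gripper_width'])
c=cap('side'); u,v=proj(c,p-[0,0,.05])[0].astype(int); print(u,v)
crop(c,max(u-50,0),max(v-40,0),u+50,v+35,8,'lug.png')
E
```

```text
[ 0.42525149 -0.2774687   0.4310901 ] [ 0.64678787  0.17229735 -2.99531393] 0.01986504716487357
372 64
```

View pics/lug.png

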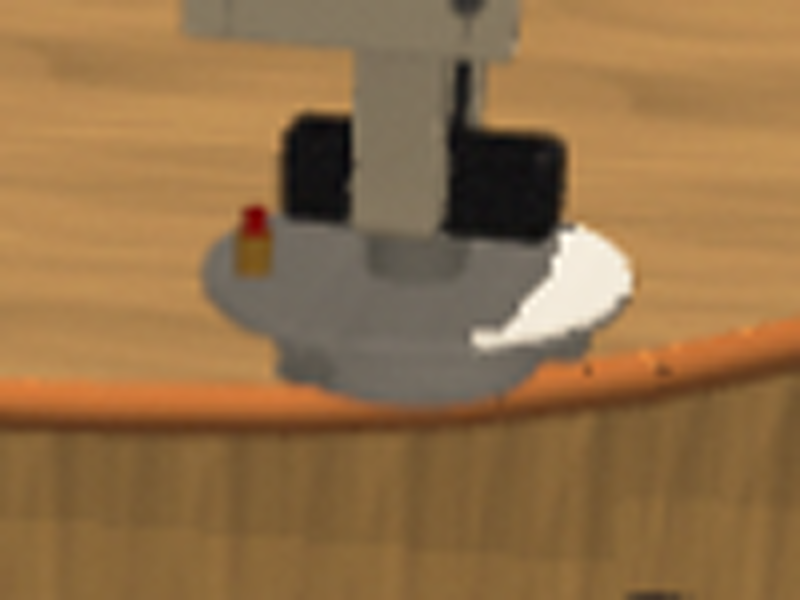

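```bash
python3 - <<'E'
from h import *
import pickle
c=pickle.load(open('side0.pkl','rb')); p=np.array([.4253,-.2775,.4311-.058])
u0,v0=372-50,64-40
for yaw in(-4.8,175.2):
    for a in(0,120,-120):
        t=np.radians(yaw+a); q=proj(c,p+[.046*np.cos(t),.046*np.sin(t),.0085])[0]
        print(yaw,a,((q-[u0,v0])*8).round())
print('centre disc',(proj(c,p+[0,0,.025])[0]-[u0,v0])*8)
E
```

```text
-4.8 0 [235. 308.]
-4.8 120 [457. 388.]
-4.8 -120 [521. 281.]
175.2 0 [577. 342.]
175.2 120 [355. 265.]
175.2 -120 [282. 370.]
centre disc [407.26441497 261.88070114]
```

Lugs seen at (305,355) and (575,340) in the crop fit lid yaw 175.2°, so the -5° option is out. Next I'll refine the slot angle.

```bash
python3 - <<'E'
from h import *
import pickle
c=pickle.load(open('top0.pkl','rb')); X=cloud(c); hsv=cv2.cvtColor(c['image'],cv2.COLOR_BGR2HSV)
H,S,V=[hsv[...,i].astype(int) for i in range(3)]
br=(H>15)&(H<32)&(S>110)&(V>110)&(np.hypot(X[...,0]-.5535,X[...,1])<.06)&(X[...,2]>.14)
print('brass outer',circ(c,br,.15),br.sum())
red=((H<6)|(H>174))&(S>180)&(V>120)&(np.hypot(X[...,0]-.5535,X[...,1])<.045)
print('red outer',circ(c,red,.14))
th=np.arange(0,360,1.)
for o in((.5535,.0005),(.5545,0)):
    f=np.zeros(360)
    for rr in(.041,.0425,.044,.0455):
        P=np.c_[o[0]+rr*np.cos(np.radians(th)),o[1]+rr*np.sin(np.radians(th)),np.full(360,.15)]
        q=proj(c,P).astype(np.float32)
        f+=cv2.remap((br*1.).astype(np.float32),q[:,:1].copy(),q[:,1:].copy(),cv2.INTER_LINEAR)[:,0]
    g=4-f; fold=g.reshape(3,120).sum(0)
    z=(g*np.exp(3j*np.radians(th))).sum(); print(o,np.degrees(np.angle(z))/3)
    for k in(11,131,251):
        w=np.arange(k-18,k+19); print(k,(g[w]*w).sum()/g[w].sum(),g[w].sum()/4)
E
```

```text
brass outer (array([5.53650547e-01, 3.62961522e-04]), np.float64(0.05264454475227177), array([5.53226196e-01, 1.68500215e-04]), 53.98062515258789) 636
red outer (array([5.53819617e-01, 5.24155133e-04]), np.float64(0.03327959235223478), array([5.53861206e-01, 4.40486431e-04]), 34.7066650390625)
(0.5535, 0.0005) 12.08910478130519
11 11.574169373578112 20.067626953125
131 131.6473782474466 20.007080078125
251 251.56224419962157 18.193603515625
(0.5545, 0) 12.229826391215553
11 12.729999509491343 19.9091796875
131 131.98507612179486 19.5
251 250.1282482034052 18.311279296875
```

Request:
step_arm(increments=[{"tx": 13,"ty": 28,"tz": -15,"ax": 0,"ay": 0,"az": -4.4,"claw": -1},{"tx": 13,"ty": 28,"tz": -15,"ax": 0,"ay": 0,"az": -4.4,"claw": -1},{"tx": 13,"ty": 28,"tz": -15,"ax": 0,"ay": 0,"az": -4.4,"claw": -1},{"tx": 13,"ty": 28,"tz": -15,"ax": 0,"ay": 0,"az": -4.4,"claw": -1},{"tx": 13,"ty": 28,"tz": -15,"ax": 0,"ay": 0,"az": -4.4,"claw": -1},{"tx": 13,"ty": 28,"tz": -15,"ax": 0,"ay": 0,"az": -4.4,"claw": -1},{"tx": 13,"ty": 28,"tz": -15,"ax": 0,"ay": 0,"az": -4.4,"claw": -1},{"tx": 13,"ty": 28,"tz": -15,"ax": 0,"ay": 0,"az": -4.4,"claw": -1},{"tx": 13,"ty": 28,"tz": -15,"ax": 0,"ay": 0,"az": -4.4,"claw": -1},{"tx": 11,"ty": 26,"tz": -15,"ax": 0,"ay": 0,"az": -4,"claw": -1},{"tx": 0,"ty": 0,"tz": -30,"ax": 0,"ay": 0,"az": 0,"claw": -1},{"tx": 0,"ty": 0,"tz": 0,"ax": 0,"ay": 0,"az": 0,"claw": -1}])

```text
time_s: 6.55
tcp_pos: [0.5497, 0.001, 0.2429]
eef_rot: [-179.5, -0.3, 131.6]
contact_force: [-0.6, -0.4, -3.1]
gripper_width: 0.0195
```

Request:
step_arm(increments=[{"tx": 0,"ty": 0,"tz": 0,"ax": 0,"ay": 0,"az": 0,"claw": -1}])

```text
time_s: 6.65
tcp_pos: [0.5521, 0.0003, 0.2477]
eef_rot: [-179.8, -0.1, 131.6]
contact_force: [0.3, -0.5, -1.8]
gripper_width: 0.0195
```

Request:
step_arm(increments=[{"tx": 1.3,"ty": 0,"tz": -15,"ax": 0,"ay": 0,"az": 0,"claw": -1},{"tx": 0,"ty": 0,"tz": -10,"ax": 0,"ay": 0,"az": 0,"claw": -1},{"tx": 0,"ty": 0,"tz": 0,"ax": 0,"ay": 0,"az": 0,"claw": -1},{"tx": 0,"ty": 0,"tz": 0,"ax": 0,"ay": 0,"az": 0,"claw": -1}])

```text
time_s: 7.05
tcp_pos: [0.5544, 0.0003, 0.2243]
eef_rot: [180.0, 0.0, 131.6]
contact_force: [-0.1, -0.2, -3.2]
gripper_width: 0.0198
```

```bash
python3 - <<'E'
from h import *
s=r.get_state(); p=s['tcp_pos']; print(p,s['eef_rot'],s['contact_force'],s['moment'],s['joints'].round(1))
c=cap('side'); u,v=proj(c,[.5537,.0004,.17])[0].astype(int)
im=cv2.resize(c['image'][v-45:v+45,u-60:u+60],None,fx=6.5,fy=6.5,interpolation=cv2.INTER_CUBIC)
def dot(P,col):
    for q in proj(c,P): cv2.circle(im,tuple(int(x) for x in ((q-[u-60,v-45]+.5)*6.5)),3,col,-1)
o=np.array([p[0],p[1],p[2]-.058]); t=np.radians(np.arange(0,360,15))
dot(np.c_[o[0]+.056*np.cos(t),o[1]+.056*np.sin(t),np.full(24,o[2]+.025)],(0,0,255))
t=np.radians([131.6,251.6,11.6]); dot(np.c_[o[0]+.046*np.cos(t),o[1]+.046*np.sin(t),np.full(3,o[2]+.0085)],(0,255,0))
dot(np.c_[.5537+.0485*np.cos(t),.0004+.0485*np.sin(t),np.full(3,.15)],(255,0,255))
cv2.imwrite('pics/over.png',im)
E
```

```text
[5.54449870e-01 3.43158850e-04 2.24315439e-01] [1.79980195e+02 2.85733105e-02 1.31568320e+02] [-0.12258567 -0.22712073 -3.20031621] [-0.08258395 -0.08478351  0.03888677] [  20.3   10.1  -16.5    0.   -63.3 -158.7]
```

View pics/over.png

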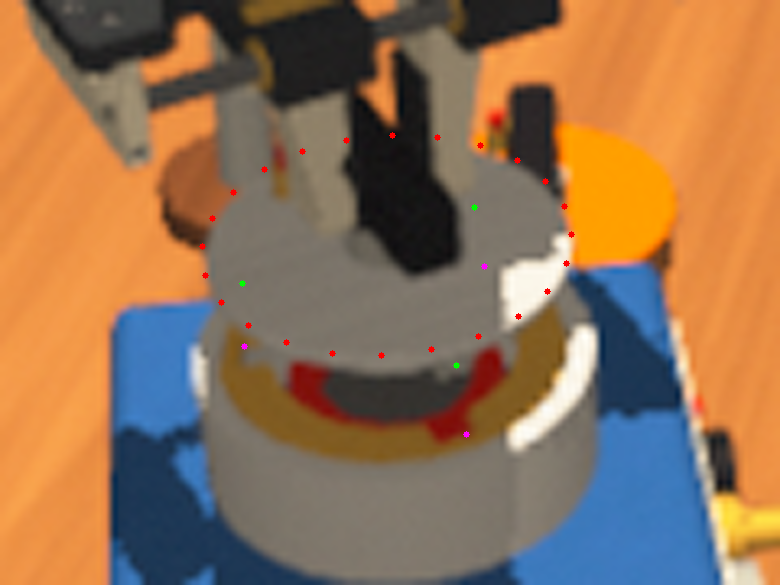

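The overlay agrees with the picture to about 1 mm. However, joint 6 is at -158.7°, so there's no room to turn clockwise. Since the lid is symmetric, I'll turn it +120° above the pot.

Request:
step_arm(increments=[{"tx": 0,"ty": 0,"tz": 10,"ax": 0,"ay": 0,"az": 8,"claw": -1},{"tx": 0,"ty": 0,"tz": 0,"ax": 0,"ay": 0,"az": 8,"claw": -1},{"tx": 0,"ty": 0,"tz": 0,"ax": 0,"ay": 0,"az": 8,"claw": -1},{"tx": 0,"ty": 0,"tz": 0,"ax": 0,"ay": 0,"az": 8,"claw": -1},{"tx": 0,"ty": 0,"tz": 0,"ax": 0,"ay": 0,"az": 8,"claw": -1},{"tx": 0,"ty": 0,"tz": 0,"ax": 0,"ay": 0,"az": 8,"claw": -1},{"tx": 0,"ty": 0,"tz": 0,"ax": 0,"ay": 0,"az": 8,"claw": -1},{"tx": 0,"ty": 0,"tz": 0,"ax": 0,"ay": 0,"az": 8,"claw": -1},{"tx": 0,"ty": 0,"tz": 0,"ax": 0,"ay": 0,"az": 8,"claw": -1},{"tx": 0,"ty": 0,"tz": 0,"ax": 0,"ay": 0,"az": 8,"claw": -1},{"tx": 0,"ty": 0,"tz": 0,"ax": 0,"ay": 0,"az": 8,"claw": -1},{"tx": 0,"ty": 0,"tz": 0,"ax": 0,"ay": 0,"az": 8,"claw": -1}])

```text
time_s: 8.3
tcp_pos: [0.5547, 0.0007, 0.2346]
eef_rot: [-180.0, 0.1, -132.1]
contact_force: [0.1, 0.7, -2.8]
gripper_width: 0.0197
```

Request:
step_arm(increments=[{"tx": 0,"ty": 0,"tz": 0,"ax": 0,"ay": 0,"az": 8,"claw": -1},{"tx": 0,"ty": 0,"tz": 0,"ax": 0,"ay": 0,"az": 8,"claw": -1},{"tx": 0,"ty": 0,"tz": 0,"ax": 0,"ay": 0,"az": 8,"claw": -1},{"tx": 0,"ty": 0,"tz": 0,"ax": 0,"ay": 0,"az": 0,"claw": -1},{"tx": 0,"ty": 0,"tz": 0,"ax": 0,"ay": 0,"az": 0,"claw": -1},{"tx": 0,"ty": 0,"tz": 0,"ax": 0,"ay": 0,"az": 0,"claw": -1}], newtons=55)

```text
time_s: 8.9
tcp_pos: [0.5544, 0.0007, 0.2339]
eef_rot: [-180.0, 0.0, -108.6]
contact_force: [-0.8, 0.2, -2.4]
gripper_width: 0.0195
```

Request:
step_arm(increments=[{"tx": -0.7,"ty": -0.3,"tz": -15,"ax": 0,"ay": 0,"az": 0.2,"claw": -1},{"tx": 0,"ty": 0,"tz": -8,"ax": 0,"ay": 0,"az": 0,"claw": -1},{"tx": 0,"ty": 0,"tz": 0,"ax": 0,"ay": 0,"az": 0,"claw": -1},{"tx": 0,"ty": 0,"tz": -2,"ax": 0,"ay": 0,"az": 0,"claw": -1},{"tx": 0,"ty": 0,"tz": -1,"ax": 0,"ay": 0,"az": 0,"claw": -1},{"tx": 0,"ty": 0,"tz": -1,"ax": 0,"ay": 0,"az": 0,"claw": -1},{"tx": 0,"ty": 0,"tz": 0,"ax": 0,"ay": 0,"az": 0,"claw": -1}])

```text
time_s: 9.6
tcp_pos: [0.5537, 0.0005, 0.2067]
eef_rot: [-180.0, 0.0, -108.2]
contact_force: [0.4, -0.2, -2.4]
gripper_width: 0.0195
```

Request:
step_arm(increments=[{"tx": 0,"ty": 0,"tz": -1,"ax": 0,"ay": 0,"az": 0,"claw": -1},{"tx": 0,"ty": 0,"tz": -1,"ax": 0,"ay": 0,"az": 0,"claw": -1},{"tx": 0,"ty": 0,"tz": 0,"ax": 0,"ay": 0,"az": 0,"claw": -1}])

```text
time_s: 9.9
tcp_pos: [0.5536, 0.0004, 0.2045]
eef_rot: [-180.0, -0.0, -108.2]
contact_force: [0.2, 0.6, -2.1]
gripper_width: 0.0197
```

Request:
step_arm(increments=[{"tx": 0,"ty": 0,"tz": -1,"ax": 0,"ay": 0,"az": 0,"claw": -1},{"tx": 0,"ty": 0,"tz": -1,"ax": 0,"ay": 0,"az": 0,"claw": -1},{"tx": 0,"ty": 0,"tz": -1,"ax": 0,"ay": 0,"az": 0,"claw": -1},{"tx": 0,"ty": 0,"tz": 0,"ax": 0,"ay": 0,"az": 0,"claw": -1}])

```text
time_s: 10.3
tcp_pos: [0.554, 0.0007, 0.2017]
eef_rot: [-180.0, 0.0, -108.2]
contact_force: [0.6, 2.0, -1.1]
gripper_width: 0.0199
```

Request:
step_arm(increments=[{"tx": 0,"ty": 0,"tz": -1,"ax": 0,"ay": 0,"az": 0,"claw": -1},{"tx": 0,"ty": 0,"tz": 0,"ax": 0,"ay": 0,"az": 0,"claw": -1}])

```text
time_s: 10.5
tcp_pos: [0.5541, 0.0007, 0.2006]
eef_rot: [-179.9, 0.0, -108.2]
contact_force: [3.1, 2.5, -1.5]
gripper_width: 0.0198
```

Request:
step_arm(increments=[{"tx": 0.6,"ty": 0.5,"tz": 0,"ax": 0,"ay": 0,"az": 0,"claw": -1},{"tx": 0,"ty": 0,"tz": -1,"ax": 0,"ay": 0,"az": 0,"claw": -1},{"tx": 0,"ty": 0,"tz": -1,"ax": 0,"ay": 0,"az": 0,"claw": -1},{"tx": 0,"ty": 0,"tz": 0,"ax": 0,"ay": 0,"az": 0,"claw": -1}])

```text
time_s: 10.9
tcp_pos: [0.5543, 0.001, 0.1984]
eef_rot: [-180.0, 0.0, -108.2]
contact_force: [1.6, 1.7, -2.8]
gripper_width: 0.0196
```

Request:
step_arm(increments=[{"tx": 0,"ty": 0,"tz": -1,"ax": 0,"ay": 0,"az": 0,"claw": -1},{"tx": 0,"ty": 0,"tz": 0,"ax": 0,"ay": 0,"az": 0,"claw": -1}])

```text
time_s: 11.1
tcp_pos: [0.5543, 0.001, 0.1977]
eef_rot: [-180.0, 0.0, -108.2]
contact_force: [1.8, 2.2, -0.3]
gripper_width: 0.0196
```

```bash
python3 - <<'E'
from h import *
s=r.get_state(); print(s['tcp_pos'],s['contact_force'],s['moment'])
E
```

```text
[0.55433525 0.00098276 0.19768629] [ 1.75274956  2.23699998 -0.26812137] [ 0.84966565 -0.46345376 -0.07969631]
```

Request:
step_arm(increments=[{"tx": 0.3,"ty": 0.4,"tz": -1,"ax": 0,"ay": 0,"az": 0,"claw": -1},{"tx": 0,"ty": 0,"tz": -1,"ax": 0,"ay": 0,"az": 0,"claw": -1},{"tx": 0,"ty": 0,"tz": -1,"ax": 0,"ay": 0,"az": 0,"claw": -1},{"tx": 0,"ty": 0,"tz": 0,"ax": 0,"ay": 0,"az": 0,"claw": -1}])

```text
time_s: 11.5
tcp_pos: [0.5544, 0.0011, 0.1947]
eef_rot: [-180.0, -0.0, -108.2]
contact_force: [-0.1, -0.2, 5.0]
gripper_width: 0.0195
```

Request:
step_arm(increments=[{"tx": 0,"ty": 0,"tz": -1,"ax": 0,"ay": 0,"az": 0,"claw": -1},{"tx": 0,"ty": 0,"tz": -1,"ax": 0,"ay": 0,"az": 0,"claw": -1},{"tx": 0,"ty": 0,"tz": 0,"ax": 0,"ay": 0,"az": 0,"claw": -1}])

```text
time_s: 11.8
tcp_pos: [0.5544, 0.0011, 0.1929]
eef_rot: [-180.0, -0.0, -108.2]
contact_force: [-0.8, 0.7, 6.1]
gripper_width: 0.0195
```

Request:
step_arm(increments=[{"tx": 0,"ty": 0,"tz": -1,"ax": 0,"ay": 0,"az": 0,"claw": -1},{"tx": 0,"ty": 0,"tz": -1,"ax": 0,"ay": 0,"az": 0,"claw": -1},{"tx": 0,"ty": 0,"tz": -1,"ax": 0,"ay": 0,"az": 0,"claw": -1},{"tx": 0,"ty": 0,"tz": 0,"ax": 0,"ay": 0,"az": 0,"claw": -1}])

```text
time_s: 12.2
tcp_pos: [0.5545, 0.0011, 0.1904]
eef_rot: [-180.0, -0.0, -108.2]
contact_force: [-3.8, 0.1, 11.5]
gripper_width: 0.0195
```

Request:
step_arm(increments=[{"tx": 0,"ty": 0,"tz": -0.8,"ax": 0,"ay": 0,"az": 0,"claw": -1},{"tx": 0,"ty": 0,"tz": 0,"ax": 0,"ay": 0,"az": 0,"claw": -1}])

```text
time_s: 12.4
tcp_pos: [0.5545, 0.0011, 0.1898]
eef_rot: [-180.0, -0.0, -108.2]
contact_force: [-4.8, 1.5, 11.7]
gripper_width: 0.0195
```

The seal force matches a lid 18.4 mm down, so the lugs are clear of the collar. I'll turn it clockwise.

Request:
step_arm(increments=[{"tx": -0.5,"ty": 0.1,"tz": 0,"ax": 0,"ay": 0,"az": -2,"claw": -1},{"tx": 0,"ty": 0,"tz": 0,"ax": 0,"ay": 0,"az": -2,"claw": -1},{"tx": 0,"ty": 0,"tz": 0,"ax": 0,"ay": 0,"az": -2,"claw": -1},{"tx": 0,"ty": 0,"tz": 0,"ax": 0,"ay": 0,"az": -2,"claw": -1},{"tx": 0,"ty": 0,"tz": 0,"ax": 0,"ay": 0,"az": 0,"claw": -1}])

```text
time_s: 12.9
tcp_pos: [0.555, 0.0013, 0.1903]
eef_rot: [-179.9, 0.0, -116.2]
contact_force: [-0.2, -0.4, 11.6]
gripper_width: 0.02
```

```bash
python3 - <<'E'
from h import *
s=r.get_state(); print(s['tcp_pos'],s['contact_force'],s['moment'],s['eef_rot'])
E
```

```text
[0.55503663 0.00125084 0.19032976] [-0.1985423  -0.36437629 11.64127701] [-0.06434922  0.41086192  0.12664986] [-1.79852266e+02  4.46524720e-02 -1.16221468e+02]
```

Request:
step_arm(increments=[{"tx": 0,"ty": 0,"tz": 0,"ax": 0,"ay": 0,"az": -3,"claw": -1},{"tx": 0,"ty": 0,"tz": 0,"ax": 0,"ay": 0,"az": -3,"claw": -1},{"tx": 0,"ty": 0,"tz": 0,"ax": 0,"ay": 0,"az": -3,"claw": -1},{"tx": 0,"ty": 0,"tz": 0,"ax": 0,"ay": 0,"az": -3,"claw": -1},{"tx": 0,"ty": 0,"tz": 0,"ax": 0,"ay": 0,"az": -3,"claw": -1},{"tx": 0,"ty": 0,"tz": 0,"ax": 0,"ay": 0,"az": 0,"claw": -1}])

```text
time_s: 13.5
tcp_pos: [0.5553, 0.0013, 0.1904]
eef_rot: [-179.9, 0.1, -131.3]
contact_force: [0.4, 0.2, 11.3]
gripper_width: 0.0191
```

Request:
step_arm(increments=[{"tx": 0,"ty": 0,"tz": 0,"ax": 0,"ay": 0,"az": -3,"claw": -1},{"tx": 0,"ty": 0,"tz": 0,"ax": 0,"ay": 0,"az": -3,"claw": -1},{"tx": 0,"ty": 0,"tz": 0,"ax": 0,"ay": 0,"az": -3,"claw": -1},{"tx": 0,"ty": 0,"tz": 0,"ax": 0,"ay": 0,"az": -3,"claw": -1},{"tx": 0,"ty": 0,"tz": 0,"ax": 0,"ay": 0,"az": -3,"claw": -1},{"tx": 0,"ty": 0,"tz": 0,"ax": 0,"ay": 0,"az": 0,"claw": -1}])

```text
time_s: 14.1
tcp_pos: [0.5553, 0.0013, 0.1904]
eef_rot: [-179.9, 0.1, -146.3]
contact_force: [1.0, -0.4, 10.5]
gripper_width: 0.0197
```

```bash
python3 - <<'E'
from h import *
s=r.get_state(); print(s['tcp_pos'],s['contact_force'],s['moment'],s['eef_rot'])
E
```

```text
[0.55534884 0.00132908 0.19044718] [ 1.02916667 -0.41438585 10.46674867] [-0.05844965  0.07785909  0.09186735] [-1.79880072e+02  1.47271139e-01 -1.46255533e+02]
```

Now slowly to the stop, watching the moment.

Request:
step_arm(increments=[{"tx": 0,"ty": 0,"tz": 0,"ax": 0,"ay": 0,"az": -1.5,"claw": -1},{"tx": 0,"ty": 0,"tz": 0,"ax": 0,"ay": 0,"az": -1.5,"claw": -1},{"tx": 0,"ty": 0,"tz": 0,"ax": 0,"ay": 0,"az": -1.5,"claw": -1},{"tx": 0,"ty": 0,"tz": 0,"ax": 0,"ay": 0,"az": 0,"claw": -1}])

```text
time_s: 14.5
tcp_pos: [0.5553, 0.0013, 0.1904]
eef_rot: [-179.9, 0.2, -150.7]
contact_force: [0.0, -0.0, 11.2]
gripper_width: 0.0197
```

```bash
cat > s.py <<'E'
from h import *
s=r.get_state(); print(s['tcp_pos'],s['contact_force'],s['moment'],s['eef_rot'])
E
python3 s.py
```

```text
[0.55532448 0.00132752 0.19044936] [ 0.04632544 -0.03042673 11.15497368] [-0.05807358  0.04578657  0.15021836] [-1.79892047e+02  1.52649285e-01 -1.50700363e+02]
```

Request:
step_arm(increments=[{"tx": 0,"ty": 0,"tz": 0,"ax": 0,"ay": 0,"az": -1,"claw": -1},{"tx": 0,"ty": 0,"tz": 0,"ax": 0,"ay": 0,"az": -1,"claw": -1},{"tx": 0,"ty": 0,"tz": 0,"ax": 0,"ay": 0,"az": 0,"claw": -1}])

```text
time_s: 14.8
tcp_pos: [0.5553, 0.0013, 0.1905]
eef_rot: [-179.9, 0.2, -152.7]
contact_force: [0.5, -0.5, 10.8]
gripper_width: 0.0197
```

```bash
python3 s.py
```

```text
[0.55534344 0.00133255 0.19045126] [ 0.52773278 -0.4936867  10.77223063] [-0.09485973  0.03991632  0.28851971] [-1.79895734e+02  1.58164385e-01 -1.52673319e+02]
```

Request:
step_arm(increments=[{"tx": 0,"ty": 0,"tz": 0,"ax": 0,"ay": 0,"az": -1,"claw": -1},{"tx": 0,"ty": 0,"tz": 0,"ax": 0,"ay": 0,"az": 0,"claw": -1}])

```text
time_s: 15.0
tcp_pos: [0.5556, 0.0016, 0.1904]
eef_rot: [-179.9, 0.2, -153.6]
contact_force: [0.5, 1.2, 10.0]
gripper_width: 0.0197
```

```bash
python3 s.py
```

```text
[0.55557435 0.00158942 0.19044686] [ 0.45926856  1.18082355 10.04838455] [ 0.30820458 -0.18805448  0.53995708] [-179.9006825     0.18890979 -153.63956847]
```

Request:
step_arm(increments=[{"tx": 0,"ty": 0,"tz": 0,"ax": 0,"ay": 0,"az": -0.7,"claw": -1},{"tx": 0,"ty": 0,"tz": 0,"ax": 0,"ay": 0,"az": 0,"claw": -1}])

```text
time_s: 15.2
tcp_pos: [0.5556, 0.0016, 0.1905]
eef_rot: [-179.9, 0.2, -154.3]
contact_force: [1.8, 0.4, 10.2]
gripper_width: 0.0199
```

```bash
python3 s.py
```

```text
[0.55563074 0.00161837 0.19045716] [ 1.79181974  0.38182659 10.21691122] [ 0.36736677 -0.17137184  0.91663433] [-179.8942658     0.19031916 -154.29059742]
```

At the stop (moment rising from 0.15 to 0.92 N m). I'll ease the twist and let the lid rise.

Request:
step_arm(increments=[{"tx": 0,"ty": 0,"tz": 0,"ax": 0,"ay": 0,"az": 0.8,"claw": -1},{"tx": 0,"ty": 0,"tz": 1,"ax": 0,"ay": 0,"az": 0,"claw": -1},{"tx": 0,"ty": 0,"tz": 1,"ax": 0,"ay": 0,"az": 0,"claw": -1},{"tx": 0,"ty": 0,"tz": 0,"ax": 0,"ay": 0,"az": 0,"claw": -1}])

```text
time_s: 15.6
tcp_pos: [0.5556, 0.0016, 0.1919]
eef_rot: [-179.9, 0.2, -153.5]
contact_force: [3.5, -0.3, 7.6]
gripper_width: 0.0195
```

```bash
python3 s.py
```

```text
[0.55557531 0.00163255 0.19193857] [ 3.50376373 -0.25306054  7.5906951 ] [ 0.15752228 -0.99070464  0.46919046] [-1.79915360e+02  1.78085940e-01 -1.53537678e+02]
```

Request:
step_arm(increments=[{"tx": 0,"ty": 0,"tz": 1,"ax": 0,"ay": 0,"az": 0,"claw": -1},{"tx": 0,"ty": 0,"tz": 0,"ax": 0,"ay": 0,"az": 0,"claw": -1}])

```text
time_s: 15.8
tcp_pos: [0.5555, 0.0016, 0.1926]
eef_rot: [-179.9, 0.2, -153.6]
contact_force: [5.5, -0.6, 5.7]
gripper_width: 0.0196
```

```bash
python3 s.py
```

```text
[0.55548449 0.00162149 0.19263814] [ 5.45266602 -0.60500552  5.72040563] [-0.04406559 -1.91242145  0.45279923] [-1.79926111e+02  1.62056853e-01 -1.53558954e+02]
```

Request:
step_arm(increments=[{"tx": 0.8,"ty": 0,"tz": 0,"ax": 0,"ay": 0,"az": 0,"claw": -1},{"tx": 0,"ty": 0,"tz": 0,"ax": 0,"ay": 0,"az": 0,"claw": -1}])

```text
time_s: 16.0
tcp_pos: [0.5556, 0.0016, 0.1926]
eef_rot: [-180.0, 0.1, -153.6]
contact_force: [1.5, 0.3, 8.1]
gripper_width: 0.02
```

```bash
python3 s.py
```

```text
[0.55559919 0.00160839 0.19263731] [1.45730108 0.28787384 8.13876715] [ 0.36132083 -0.71779669  0.48874137] [-1.79960697e+02  9.39790487e-02 -1.53568683e+02]
```

Request:
step_arm(increments=[{"tx": 0,"ty": 0,"tz": 1,"ax": 0,"ay": 0,"az": 0,"claw": -1},{"tx": 0,"ty": 0,"tz": 0,"ax": 0,"ay": 0,"az": 0,"claw": -1}])

```text
time_s: 16.2
tcp_pos: [0.5555, 0.0016, 0.1932]
eef_rot: [-180.0, 0.1, -153.6]
contact_force: [3.8, 0.9, 5.7]
gripper_width: 0.0195
```

```bash
python3 s.py
```

```text
[0.55553489 0.00162083 0.19315203] [3.82185989 0.88039652 5.71273922] [ 0.32325651 -1.57630396  0.42826924] [-1.79972103e+02  8.40978105e-02 -1.53588078e+02]
```

Request:
step_arm(increments=[{"tx": 0.5,"ty": 0,"tz": 1,"ax": 0,"ay": 0,"az": 0,"claw": -1},{"tx": 0,"ty": 0,"tz": 0,"ax": 0,"ay": 0,"az": 0,"claw": -1}])

```text
time_s: 16.4
tcp_pos: [0.5556, 0.0016, 0.1937]
eef_rot: [180.0, 0.0, -153.6]
contact_force: [5.4, 1.4, 3.2]
gripper_width: 0.0196
```

```bash
python3 s.py
```

```text
[0.5555565  0.00163832 0.19371237] [5.35572099 1.35331985 3.20084633] [ 0.49537425 -1.75855292  0.41507701] [ 1.79995848e+02  2.23848513e-02 -1.53607613e+02]
```

Request:
step_arm(increments=[{"tx": 0,"ty": 0,"tz": 1,"ax": 0,"ay": 0,"az": 0,"claw": -1},{"tx": 0,"ty": 0,"tz": 0,"ax": 0,"ay": 0,"az": 0,"claw": -1}])

```text
time_s: 16.6
tcp_pos: [0.5555, 0.0017, 0.1943]
eef_rot: [180.0, 0.0, -153.6]
contact_force: [5.9, 0.6, -0.2]
gripper_width: 0.0192
```

```bash
python3 s.py
```

```text
[0.55554067 0.00170881 0.19429093] [ 5.93374568  0.63966011 -0.15078512] [ 0.43650089 -2.31077305  0.34316053] [ 1.79984510e+02  1.75759885e-02 -1.53614944e+02]
```

Request:
step_arm(increments=[{"tx": 0.3,"ty": 0,"tz": 0.8,"ax": 0,"ay": 0,"az": 0,"claw": -1},{"tx": 0,"ty": 0,"tz": 0,"ax": 0,"ay": 0,"az": 0,"claw": -1}])

```text
time_s: 16.8
tcp_pos: [0.5556, 0.0017, 0.1943]
eef_rot: [180.0, -0.0, -153.6]
contact_force: [7.1, 0.9, -5.8]
gripper_width: 0.0194
```

```bash
python3 s.py
```

```text
[0.55557461 0.00170814 0.19433363] [ 7.10155353  0.92161584 -5.76242701] [ 0.40226277 -2.79832189  0.39190946] [ 1.79959806e+02 -3.24817548e-02 -1.53630560e+02]
```

Held at 13.7 mm below the collar top against an upward pull, so it's seated. I'll unload it and let go.

Request:
step_arm(increments=[{"tx": 0,"ty": 0,"tz": -1.2,"ax": 0,"ay": 0,"az": 0,"claw": -1},{"tx": 0,"ty": 0,"tz": 0,"ax": 0,"ay": 0,"az": 0,"claw": -0.5},{"tx": 0,"ty": 0,"tz": 0,"ax": 0,"ay": 0,"az": 0,"claw": 0},{"tx": 0,"ty": 0,"tz": 0,"ax": 0,"ay": 0,"az": 0,"claw": 0},{"tx": 0,"ty": 0,"tz": 0,"ax": 0,"ay": 0,"az": 0,"claw": 0},{"tx": 0,"ty": 0,"tz": 0,"ax": 0,"ay": 0,"az": 0,"claw": 0}])

```text
time_s: 17.4
tcp_pos: [0.5552, 0.0013, 0.194]
eef_rot: [180.0, -0.1, -153.6]
contact_force: [0.2, 0.9, 0.3]
gripper_width: 0.0426
```

Request:
step_arm(increments=[{"tx": 0,"ty": 0,"tz": 5,"ax": 0,"ay": 0,"az": 0,"claw": 0},{"tx": 0,"ty": 0,"tz": 15,"ax": 0,"ay": 0,"az": 0,"claw": 0},{"tx": 0,"ty": 0,"tz": 35,"ax": 0,"ay": 0,"az": 0,"claw": 0},{"tx": 0,"ty": 0,"tz": 45,"ax": 0,"ay": 0,"az": 0,"claw": 0},{"tx": -30,"ty": -30,"tz": 20,"ax": 0,"ay": 0,"az": 0,"claw": 0},{"tx": -30,"ty": -35,"tz": 0,"ax": 0,"ay": 0,"az": 0,"claw": 0},{"tx": -20,"ty": -45,"tz": 0,"ax": 0,"ay": 0,"az": 0,"claw": 0},{"tx": 0,"ty": -45,"tz": 0,"ax": 0,"ay": 0,"az": 0,"claw": 0},{"tx": 0,"ty": -45,"tz": 0,"ax": 0,"ay": 0,"az": 0,"claw": 0},{"tx": 0,"ty": -45,"tz": 0,"ax": 0,"ay": 0,"az": 0,"claw": 0},{"tx": 0,"ty": -40,"tz": 0,"ax": 0,"ay": 0,"az": 0,"claw": 0},{"tx": 0,"ty": 0,"tz": 0,"ax": 0,"ay": 0,"az": 0,"claw": 0}])

```text
time_s: 18.6
tcp_pos: [0.4749, -0.2873, 0.314]
eef_rot: [180.0, -0.1, -153.9]
contact_force: [-0.3, 1.5, -1.7]
gripper_width: 0.0437
```

```bash
python3 - <<'E'
from h import *
s=r.get_state(); print(s['tcp_pos'],s['contact_force'])
for n in('top','side'):
    c=cap(n); X=cloud(c); near=np.hypot(X[...,0]-.5545,X[...,1]-.001)
    m=(near<.08)&(X[...,2]>.155)
    h=(near<.05)&(X[...,2]>.19); P=X[h][:,:2]; vt=np.linalg.svd(P-P.mean(0))[2] if 0 else np.linalg.eigh(np.cov(P.T))[1][:,::-1].T
    d=(near<.05)&(X[...,2]>.15)&(X[...,2]<.168)
    print(n,'disc',circ(c,m,.161)[:2],'disc z',np.median(X[d][:,2]),'handle top',np.median(X[h][:,2]),P.mean(0),np.degrees(np.arctan2(vt[0][1],vt[0][0])))
    cv2.imwrite(f'pics/{n}F.png',c['image'])
E
```

```text
[ 0.47494297 -0.2873364   0.31400798] [-0.30244021  1.51202481 -1.7235539 ]
top disc (array([ 0.78099346, -0.0831758 ]), np.float64(0.07144001588026747)) disc z 0.16110735193568887 handle top 0.19812144871824633 [ 0.5467389  -0.01731747] 54.19235526558387
side disc (array([ 5.53477089e-01, -1.39239028e-04]), np.float64(0.05743069472029432)) disc z 0.16214941120667498 handle top 0.19631773304828665 [0.5526703  0.00539226] -153.0608996984329
```

View pics/sideF.png

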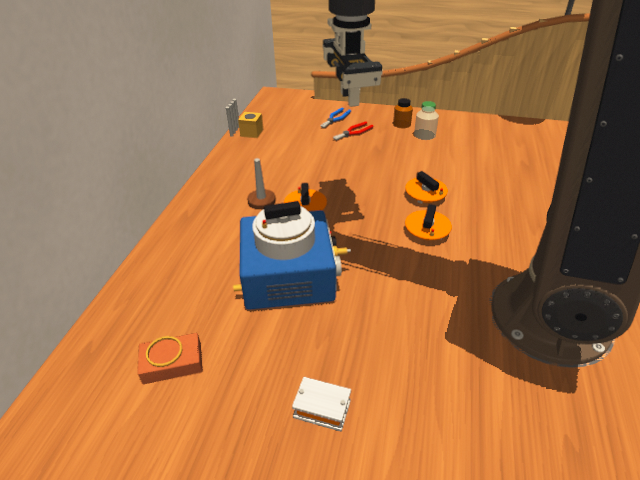

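The lid sits level on the pot at (285,222), and the bystanders are where they were. Disc top is at about 161 mm (locked is 161, unlocked 164), and its yaw is within about 1° of the expected stop.

```bash
python3 -c "
from plant import r
print(r.close_job())"
```

```text
the job is handed in; nothing more can be done
None
```

The wax injector is closed: the lid is in its locked seat, the gripper is clear, and the job was handed in at about 19 s of the 69 s allowed. No verdict was reported.

I gripped the aluminium lid by its bar and dropped the lugs through the slots. I then pressed it to 18.4 mm below the collar top, turned it 45° clockwise to the stop and let it spring up before letting go.

**Checks that agreed**
- **Stop:** the turning moment rose from 0.15 to 0.92 N m at the stop. The handle's final yaw is -153.1° in the side view, against an expected -153.4°.
- **Locked height:** a light upward pull was blocked with the lid 13.7 mm below the collar top, where locked is 14. After release, the disc top read 161.1 mm from the top camera and 162.1 mm from the side camera. Locked is 161 and unlocked is about 164.
- **Forces:** the highest reading between lid and injector was about 14 N.
- **Bystanders:** the mould, brick, bangle, mandrel and orange look-alikes look unmoved in the last side picture.

**What did not go cleanly**
- **First grasp:** it was too low. The fingertips met the handle's post with about 18 N, so I opened, raised and gripped again.
- **Joint 6:** it would have run out of range on the first approach. I turned the lid by 120° above the pot, which fits the slots the same way.
- **Sideways force:** up to 7 N remained on the lid while it was seating, and it was gone after release.
- **Top camera:** its final disc-outline and handle-yaw fits were spoilt because the arm was in view. I ignored them and relied on the side camera for those two.

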